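Set and lock the side guide of a card-scoring board

ROBOT

A 6-joint arm with a two-finger parallel gripper is mounted at the origin on the work surface. World frame = base frame: x ahead of the robot, y to its left, z up, the work surface at z = 0. Lengths are in m, angles in rad, forces in N, time in s.
With the tool pointing down it reaches from about 0.375 to 0.975 m from the base axis. Payload 3.8 kg.
Tool frame: the origin (TCP) lies at the very end of the fingers, on their centre line; the grasp point (between the pads) lies 19 mm behind it; z points along the fingers, y is the line along which they close (so a half turn about z gives the same grasp; the last joint's range is limited). The gripper opens to 85 mm and grips with 20 to 120 N. Pads are 22 mm wide; open, the fingers measure 114 mm over their backs; the gripper's body (76 mm by 85 mm) begins 54 mm behind the grasp point. The pads swing forward as they close: fully open they stand 13 mm farther back than shut.
Start: joints at [-1.311, 0.264, 1.604, -0, 1.274, -0.037], TCP at [0.197, -0.645, 0.231] pointing down, gripper open.
Joint ranges: [-2.63, 2.63], [-0.94, 2.18], [0.31, 2.57], [-1.31, 4.45], [0, 2.66], [-2.55, 2.55]. Speed limits (rad/s): [2.57, 2.57, 3.14, 3.14, 3.14, 3.14].

INTERFACE

Orientations are given as a rotation vector (axis times angle).
In Python, from workcell import bot, vision gives the robot as it stands. The module is installed in compiled form; this text tells all that it offers.
- The arm moves only by the tool play_rows, never from a script. Its argument "moves" is a list that holds one entry, the list of rows, each a list of 7 numbers: the turn, a rotation vector about the tool's x, y, z as a fraction of full scale, then the shift along the tool's x, y, z as a fraction of full scale, then the finger opening in mm, from 0 to 85.4. In form: [[[ax, ay, az, x, y, z, jaw], ...]]. A call has 1 to 5 rows; each row shifts and turns the commanded pose from where the row before left it, along the tool's axes as they then stand; what a row does not reach is not made up. Full scale, the value 1, is 0.1 m for a shift and 0.5 rad for a turn. A row lasts 1/12 s, in which the tool goes at most 41.7 mm and 7.16 degrees, less where a joint would pass 70% of its speed; a pose out of reach is approached as far as the arm can. A call with a number of a shift or a turn outside -1 to 1 is refused whole. A call with a gripper value outside its range is refused whole. The fingers move at their own pace and stop on an object; "newtons" is the grip in N (left out, the last holds). Time passes only in rows, so rows that do not move let the fingers close. It gives the time, the measured TCP pose, the force, the opening and the grip force at its end, in the units of the state.
- bot.read_state(): the state, without advancing time (a new reading comes with each control period).
- vision.read_camera(name): name is "side" or "top" or "wrist"; returns a dict with "image" (420x560x3 uint8, red, green, blue), "depth" (420x560 float32, m along the optical axis (not along the pixel's ray), 0 where there is no reading), "K" (3x3 intrinsics, pixels), "R" (3x3) and "t" (3): a world point X has camera coordinates R X + t. Camera axes: x right, y down, z forward; pixel columns grow to the right and rows downward; lengths in m; the calibration is good to about 2 mm. The wrist camera is an equidistant fisheye: a pixel r from the principal point sees the ray r / f radians off the axis. A picture is of the moment at which its call begins.
- bot.finish_job(): hands the job in; it is judged then, once.
The state is a dict: "time": time; "q": joint angles; "joint_vel": joint speeds; "joint_torque": joint torques, N m; "tool_pos": TCP position; "tcp_rot": TCP orientation; "wrist_force": force on the tool from outside, world axes, zero at the start; "torque": the same for the moment, N m; "width": opening from 0.0 (shut) to 1.0 (fully open); "grip_force": force on a finger pad.
Only numpy, scipy, OpenCV 4.12 (cv2) and the standard library are available. Lean on these libraries where they do the work, as an engineer would, in place of code of your own. Each camera call takes 0.05 s, during which the arm holds its last target. There are 200 camera calls.

TASK

Set the guide of the card-scoring board for the next batch of cards: turn the black knob, without pushing the guide itself, until the guide's yellow pointer stands exactly opposite the tip of the red clip (not the blue one). Then lock it by sliding the orange lock grip fully to the green end of its track. Leave the other craft things on the board and table where they are.

Things in the scene. Friction and masses are not known exactly. Their poses are not given: they have to be found in the camera images.
- board: Fixed white scoring board, 240 mm along its x, 380 along its y, 20 thick; origin at the centre of its underside, z up, +x away from the robot and +y to its left at yaw 0 (it lies turned by up to 0.3 rad). On it: knob at the near left, lock track on the near right, guide in the middle, dark scale (156 mm, white ticks every 10 mm) on the far edge.
- knob (a joint): Angle of the round black knob (rad), vertical axis, turning clockwise seen from above counts up; stops at -3.1 and 3.1. It stays where it is left. The guide is geared to it: one rad clockwise moves the guide 20 mm along the board's -y (to the robot's right), anticlockwise moves it to +y; at 0 the pointer is at the board's y = 0.
- knob_grip (a point): Point on the knob's axis at the height to grip. The knob is an upright cylinder 50 mm in diameter, 38 mm tall, with a white line on top; this point is 12 mm below its top and 54 mm above the table. Under the knob is a fixed collar 68 mm in diameter, its top 28 mm above the table. The axis is at board x = -65, y = +125 mm.
- fence: The guide: dark steel bar 120 mm along board x, 20 mm wide, its top 36 mm above the table, with a yellow pointer at its far end. Slides along board y, moved by the knob. Do not push it directly. Origin on the board's top surface, on the guide's middle line, axes as the board's.
- pointer_tip (a point): Tip of the yellow pointer on the guide, over the scale, 29 mm above the table.
- red_mark: Fixed red clip (22 mm wide) on the far edge of the board, with a point toward the scale; its origin lies on its middle line, 20 mm above the table, axes as the board's. The pointer is set when the pointer tip's y in this frame is 0.
- red_mark_tip (a point): Tip of the red clip's point, on its middle line (x = -15 mm in the clip's frame), 29 mm above the table.
- blue_mark: Fixed blue clip, same shape as the red one, on the other side of the scale's middle: not the one to set to.
- lock (a joint): Position of the orange lock grip (m): 0 at the open end (black patch, board -y), 0.080 at the locked end stop (green patch, board +y). Friction about 1.5 N; it stays where it is left.
- lock_top (a point): Centre of the top of the orange lock grip, a block 28 mm along board x, 20 mm along board y and 40 mm tall, its top 74.5 mm above the table. It slides at board x = -90 mm, from y = -135 (joint 0) to y = -55 mm (joint 0.080), on an aluminium track 40 mm wide and 130 mm long, its top 34 mm above the table.
- tape: Loose green tape roll, a ring 80 mm in diameter, 24 mm tall, lying on the board's left far part; origin at the centre of its underside. Leave it.
- folder: Loose brown wooden folding stick, a flat bar 130 x 22 x 6 mm lying on the board's right part; origin at the centre of its underside. Leave it.
- glue: Loose white glue bottle with red cap, 58 mm in diameter, 160 mm tall; origin at the centre of its underside. Leave it.
- paste: Loose paste jar with red band, 74 mm in diameter, 90 mm tall; origin at the centre of its underside. Leave it.
- spool: Loose red ribbon spool, 68 mm in diameter, 86 mm tall; origin at the centre of its underside. Leave it.
- brush: Loose flat black-handled brush, 200 mm long along its x, lying on the table; origin at the middle of its underside. Leave it.
- mug: Loose blue mug, 80 mm in diameter, 95 mm tall, handle on its +y; origin at the centre of its underside. Leave it.

How it is judged:
By the outcome, as a careful person would: the job done as asked, in the order asked, and still so for the second after the job is handed in, with the robot touching nothing.
It also fails if it takes over 67 s, if anything falls off the work surface, if the arm or the gripper's body presses on something with over 40 N, if the wrist force passes 120 N, or if a joint passes its speed limit or range.

## Working session

There is one attempt and no reset: what is moved stays moved. The work goes in short steps, Python scripts to look and compute and a tool call to move; the robot and the scene stay as the last step left them, time stands still between calls to the robot, and variables do not carry over. Pictures are saved under pics/ and viewed, at most 10 in all, crops included, and the job is handed in when it is done.

Besides the shell and the picture viewer there is one more tool, called after ">>>" as a command line: name --argument value ..., lists and objects as JSON in quotes. play_rows: Moves the arm, as the interface text tells. Its arguments: {"type":"object","properties":{"moves":{"type":"array","items":{"type":"array","items":{"type":"array","items":{"type":"number"}}}},"newtons":{"type":"number"}},"required":["moves"]}

```bash
mkdir -p pics; cat > h.py <<'E'
import numpy as np, cv2
from workcell import bot, vision
def cast(c,uv,z):
    uv=np.atleast_2d(np.array(uv,float)); d=np.c_[uv,np.ones(len(uv))]@np.linalg.inv(c["K"]).T
    d=d@c["R"]; o=-c["R"].T@c["t"]
    return o+d*((z-o[2])/d[:,2])[:,None]
def proj(c,X):
    p=(np.atleast_2d(X)@c["R"].T+c["t"])@c["K"].T
    return p[:,:2]/p[:,2:]
def mask(c,lo,hi):
    return cv2.inRange(cv2.cvtColor(c["image"],cv2.COLOR_RGB2HSV),lo,hi)
def save(c,n): cv2.imwrite(f"pics/{n}.png",c["image"][:,:,::-1])
E
python3 - <<'E'
from h import *
import pickle
for n in("top","side"):
    c=vision.read_camera(n); save(c,n+"0"); pickle.dump(c,open(n+"0.pkl","wb")); print(n,c["K"][0,0],-c["R"].T@c["t"],c["R"].round(2).tolist())
s=bot.read_state(); print(s)
E
```

```text
top 491.9095475838406 [ 0.33017478 -0.01502616  1.24436058] [[0.01, -1.0, 0.02], [-0.98, -0.02, -0.19], [0.19, -0.02, -0.98]]
side 462.89922481750466 [0.30047352 0.86106023 1.03404722] [[-0.96, -0.29, 0.02], [-0.22, 0.69, -0.69], [0.18, -0.67, -0.72]]
{'time': 0.1, 'q': array([-1.31087867e+00,  2.64679434e-01,  1.60525645e+00,  6.20964989e-06,
        1.27369397e+00, -3.68968713e-02]), 'joint_vel': array([ 0.00081125, -0.00253318, -0.00407798, -0.00162264,  0.00013188,
        0.00130703]), 'joint_torque': array([ 3.80472184e-04, -5.16705716e+01, -3.68591166e+01, -7.48839352e-05,
        6.31367991e-03, -3.29175816e-05]), 'tool_pos': array([ 0.19725178, -0.64483902,  0.23007516]), 'tcp_rot': array([-3.10505722e+00, -4.64223313e-01,  3.46607287e-04]), 'wrist_force': array([ 0.00526854, -0.35787393, -0.32852133]), 'torque': array([-0.057255  , -0.00432622,  0.01966875]), 'grip_force': 0.0, 'width': 1.001441218198295}
```

View pics/top0.png

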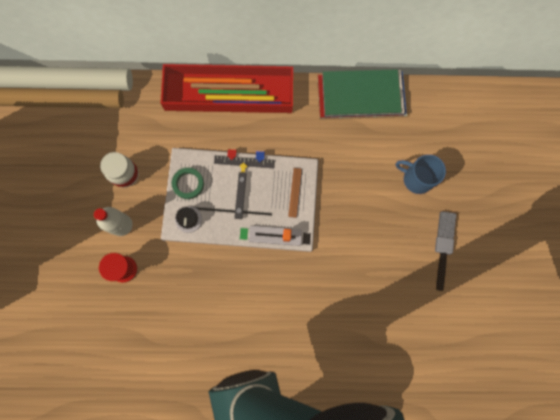

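View pics/side0.png

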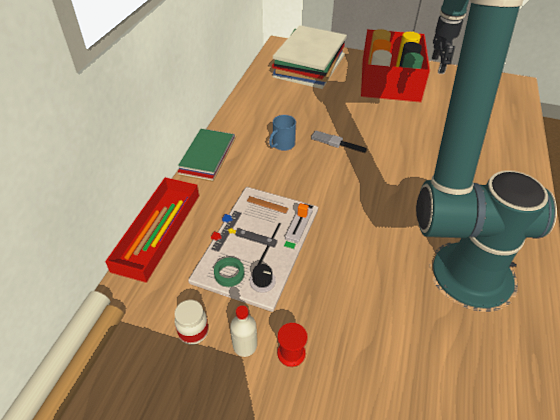

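The top view shows the knob at (187,217), the lock grip at (287,235) near its black end, the red clip at (232,154), blue clip (260,156), and yellow pointer (243,168). The side view agrees, with bottle, jar and spool beyond the board's left edge.

```bash
python3 - <<'E'
from h import *
import pickle
c=pickle.load(open("top0.pkl","rb"))
m=mask(c,(0,0,120),(179,60,255)); m[:140]=0;m[255:]=0;m[:,:158]=0;m[:,330:]=0
m=cv2.morphologyEx(m,cv2.MORPH_CLOSE,np.ones((9,9)))
k=max(cv2.findContours(m,0,2)[0],key=cv2.contourArea)
P=cast(c,k[:,0],.02)[:,:2]
r=cv2.minAreaRect((P*1000).astype(np.float32)); print(r)
a=np.radians(r[2]); 
def cen(lo,hi,box,z,n):
    m=mask(c,lo,hi); x0,y0,x1,y1=box; q=np.zeros_like(m); q[y0:y1,x0:x1]=m[y0:y1,x0:x1]
    v,u=np.nonzero(q); p=cast(c,(u.mean(),v.mean()),z)[0]; print(n,len(u),u.mean().round(1),v.mean().round(1),p.round(4))
cen((0,150,90),(6,255,255),(222,146,242,162),.029,"red")
cen((105,120,60),(130,255,255),(250,148,270,165),.029,"blue")
cen((20,150,90),(35,255,255),(235,160,250,176),.029,"yellow")
cen((5,180,150),(18,255,255),(278,228,297,243),.0745,"orange")
cen((0,0,0),(179,255,50),(172,200,202,224),.066,"knob")
big=cv2.resize(c["image"][135:260,150:330],None,fx=4.4,fy=4.4,interpolation=2); cv2.imwrite("pics/topcrop.png",big[:,:,::-1])
E
```

```text
((595.1387939453125, 79.16204833984375), (379.27423095703125, 248.4869384765625), 86.32181549072266)
red 65 231.5 153.5 [0.7053 0.1048 0.029 ]
blue 48 259.8 156.0 [0.6999 0.032  0.029 ]
yellow 37 243.1 166.6 [0.6712 0.0742 0.029 ]
orange 65 286.5 234.7 [ 0.4912 -0.038   0.0745]
knob 195 187.2 215.9 [0.5349 0.2032 0.066 ]
```

View pics/topcrop.png

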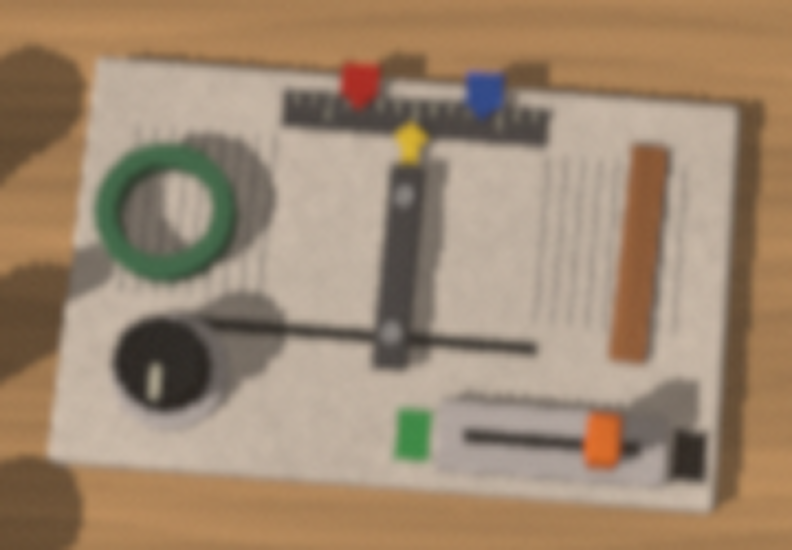

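The crop shows the line of the fence near the board's middle, and the pointer needs to move left to the red clip (anticlockwise turn). The tape sits just beyond the knob, so I'll keep the jaws along the board's diagonals.

```bash
cat >> h.py <<'E'
from scipy.spatial.transform import Rotation as Ro
def plan(target,ang=None):
    "offset in tool frame units to target TCP; ang= wanted direction of tool y (world, mod pi)"
    s=bot.read_state(); R=Ro.from_rotvec(s["tcp_rot"]).as_matrix()
    d=R.T@(np.array(target)-s["tool_pos"]); print("t",s["time"],"pos",s["tool_pos"].round(4),"q",s["q"].round(3),"w",round(s["width"],3))
    print("tool x",R[:,0].round(3),"y",R[:,1].round(3),"z",R[:,2].round(3)); print("shift units",(d*10).round(3))
    if ang is not None:
        a=np.arctan2(R[1,1],R[0,1]); e=(ang-a+np.pi/2)%np.pi-np.pi/2
        print("yaw y now",a.round(3),"turn ccw",e.round(3),"-> az units total",(-e*2).round(3))
E
python3 - <<'E'
from h import *
plan([.538,.207,.231],-.064+.785)
E
```

```text
t 0.1 pos [ 0.1973 -0.6448  0.2301] q [-1.311  0.265  1.605  0.     1.274 -0.037] w 1.001
tool x [0.956 0.292 0.   ] y [ 0.292 -0.956 -0.002] z [-0.001  0.002 -1.   ]
shift units [ 5.750e+00 -7.149e+00  6.000e-03]
yaw y now -1.274 turn ccw -1.147 -> az units total 2.293
```

>>> play_rows --moves '[[[0,0,0,0.23,-0.286,0,85],[0,0,0,0.23,-0.286,0,85],[0,0,0,0.23,-0.286,0,85],[0,0,0,0.23,-0.286,0,85],[0,0,0,0.23,-0.286,0,85]]]' --newtons 60

```text
time: 0.52
tool_pos: [0.2656, -0.4732, 0.2305]
tcp_rot: [-3.106, -0.463, 0.0]
wrist_force: [0.2, 0.1, 0.2]
width: 0.999
grip_force: 0.0
```

>>> play_rows --moves '[[[0,0,0,0.23,-0.286,0,85],[0,0,0,0.23,-0.286,0,85],[0,0,0,0.23,-0.286,0,85],[0,0,0,0.23,-0.286,0,85],[0,0,0,0.23,-0.286,0,85]]]'

```text
time: 0.93
tool_pos: [0.3337, -0.3028, 0.2309]
tcp_rot: [-3.107, -0.464, 0.0]
wrist_force: [1.4, 0.8, -0.7]
width: 0.995
grip_force: 0.0
```

>>> play_rows --moves '[[[0,0,0,0.23,-0.286,0,85],[0,0,0,0.23,-0.286,0,85],[0,0,0,0.23,-0.286,0,85],[0,0,0,0.23,-0.286,0,85],[0,0,0,0.23,-0.286,0,85]]]'

```text
time: 1.35
tool_pos: [0.4018, -0.1325, 0.2311]
tcp_rot: [-3.107, -0.464, -0.0]
wrist_force: [0.7, -0.9, 0.4]
width: 0.993
grip_force: 0.0
```

>>> play_rows --moves '[[[0,0,0,0.23,-0.286,0,85],[0,0,0,0.23,-0.286,0,85],[0,0,0,0.23,-0.286,0,85],[0,0,0,0.23,-0.286,0,85],[0,0,0,0,0,0,85]]]'

```text
time: 1.77
tool_pos: [0.4577, 0.0073, 0.2311]
tcp_rot: [-3.103, -0.473, -0.002]
wrist_force: [0.7, -0.8, -0.2]
width: 0.997
grip_force: 0.0
```

```bash
python3 - <<'E'
from h import *
c=vision.read_camera("wrist"); save(c,"w0"); print(c["K"].round(1).tolist(),(-c["R"].T@c["t"]).round(3),c["R"].round(2).tolist())
plan([.538,.207,.231],.69)
E
```

```text
[[325.2, 0.0, 285.9], [0.0, 325.2, 211.8], [0.0, 0.0, 1.0]] [0.528 0.029 0.374] [[0.3, -0.95, -0.0], [-0.91, -0.29, 0.29], [-0.27, -0.08, -0.96]]
t 1.8167 pos [0.4567 0.0048 0.2309] q [-4.400e-02 -1.590e-01  2.048e+00  1.000e-03  1.253e+00  1.224e+00] w 0.998
tool x [ 0.955  0.298 -0.   ] y [ 0.298 -0.955 -0.001] z [-0.001  0.001 -1.   ]
shift units [ 1.378 -1.688  0.   ]
yaw y now -1.268 turn ccw -1.183 -> az units total 2.366
```

View pics/w0.png

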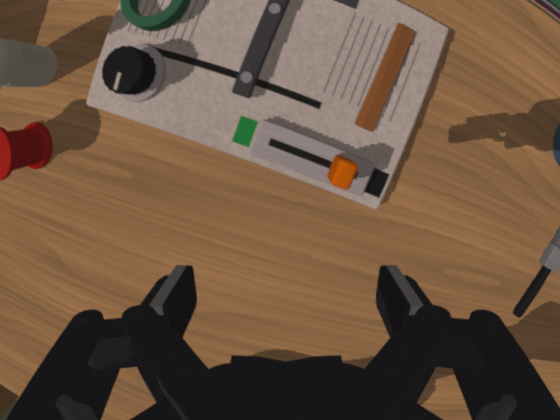

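The wrist view shows the knob (128,72), green end (245,130), lock grip (342,172), and folder; clips are out of view, so I move forward over the guide.

>>> play_rows --moves '[[[0,0,0,0.3,-0.1,0,85],[0,0,0,0.3,-0.1,0,85],[0,0,0,0.3,-0.1,0,85],[0,0,0,0.3,-0.1,0,85],[0,0,0,0,0,0,85]]]'

```text
time: 2.23
tool_pos: [0.5628, 0.0767, 0.2306]
tcp_rot: [-3.106, -0.466, -0.003]
wrist_force: [0.5, 0.4, -0.4]
width: 0.994
grip_force: 0.0
```

```bash
cat >> h.py <<'E'
def fcast(c,uv,z):
    uv=np.atleast_2d(np.array(uv,float)); p=(uv-c["K"][:2,2])/c["K"][0,0]; r=np.hypot(*p.T)
    d=np.c_[p*(np.sin(r)/np.maximum(r,1e-9))[:,None],np.cos(r)]@c["R"]; o=-c["R"].T@c["t"]
    return o+d*((z-o[2])/d[:,2])[:,None]
E
python3 - <<'E'
from h import *
c=vision.read_camera("wrist"); save(c,"w1")
plan([.538,.207,.231],.69)
for n,lo,hi in(("red",(0,150,60),(6,255,255)),("blue",(105,120,60),(130,255,255)),("yel",(20,150,90),(35,255,255)),("orange",(5,180,120),(18,255,255)),("green",(50,120,50),(75,255,255))):
    for k in cv2.findContours(mask(c,lo,hi),0,2)[0]:
        if cv2.contourArea(k)>40: M=cv2.moments(k);u=(M['m10']/M['m00'],M['m01']/M['m00']);print(n,cv2.contourArea(k),np.round(u,1),fcast(c,u,.029)[0].round(4))
E
```

```text
t 2.2833 pos [0.5607 0.0753 0.2304] q [ 0.09   0.059  1.841 -0.     1.242  1.363] w 0.994
tool x [ 0.956  0.293 -0.001] y [ 0.293 -0.956 -0.   ] z [-0.001 -0.    -1.   ]
shift units [ 0.17  -1.325 -0.006]
yaw y now -1.273 turn ccw -1.178 -> az units total 2.357
red 2866.5 [ 45.5 238.6] [0.3974 0.3807 0.029 ]
red 398.5 [300.4  50.9] [0.7058 0.1045 0.029 ]
red 676.0 [86.6 54.1] [0.652 0.351 0.029]
red 370.0 [504.1  25. ] [ 0.8433 -0.1193  0.029 ]
red 313.0 [446.2   4.3] [ 0.8261 -0.0355  0.029 ]
blue 381.5 [364.   77.1] [0.7008 0.0323 0.029 ]
yel 230.5 [318.1  91.4] [0.6696 0.074  0.029 ]
orange 498.0 [364.5 282. ] [ 0.4766 -0.051   0.029 ]
green 311.0 [277.  236.6] [0.5033 0.0689 0.029 ]
```

View pics/w1.png

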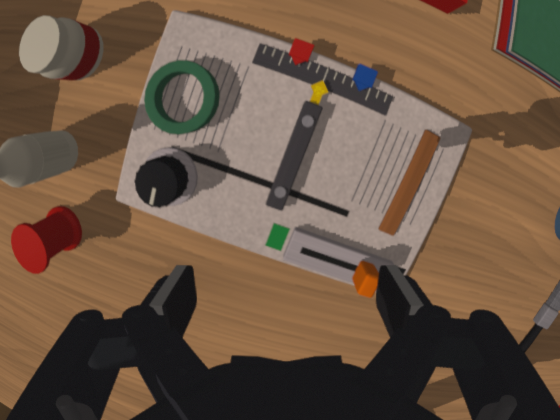

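The wrist view shows the red clip (300,51), blue clip (364,77), yellow pointer (318,91) and knob top near (161,182). Pointer is about 32.9 mm short of red along board +y, i.e. about 1.645 rad anticlockwise. Now the knob's centre.

```bash
python3 - <<'E'
from h import *
c=vision.read_camera("wrist"); 
m=mask(c,(0,0,0),(179,255,55)); q=np.zeros_like(m); q[145:215,128:190]=m[145:215,128:190]
q=cv2.morphologyEx(q,cv2.MORPH_OPEN,np.ones((7,7)));q=cv2.morphologyEx(q,cv2.MORPH_CLOSE,np.ones((9,9)))
k=max(cv2.findContours(q,0,2)[0],key=cv2.contourArea)[:,0]
print(cv2.contourArea(k),cv2.boundingRect(k))
P=fcast(c,k,.066)[:,:2]*1000
o=(-c["R"].T@c["t"])[:2]*1000; a=P.mean(0)-o; a/=np.linalg.norm(a); b=np.array([-a[1],a[0]])
far=(P@a).max()-25; lat=((P@b).max()+(P@b).min())/2; print("knob",far*a+lat*b,"width",np.ptp(P@b))
plan([.538,.207,.15],.69)
E
```

```text
1908.5 (135, 153, 52, 50)
knob [536.16826786 205.93063335] width 48.75448681245496
t 2.3333 pos [0.5593 0.0746 0.2303] q [ 8.900e-02  5.700e-02  1.844e+00 -1.000e-03  1.243e+00  1.363e+00] w 0.995
tool x [ 0.956  0.293 -0.002] y [ 0.293 -0.956  0.   ] z [-0.002 -0.001 -1.   ]
shift units [ 0.186 -1.328  0.803]
yaw y now -1.274 turn ccw -1.178 -> az units total 2.356
```

>>> play_rows --moves '[[[0,0,0,0.043,-0.331,0,85],[0,0,0,0.043,-0.331,0,85],[0,0,0,0.043,-0.331,0,85],[0,0,0,0.043,-0.331,0,85],[0,0,-0.24,0,0,0,85]]]'

```text
time: 2.75
tool_pos: [0.5351, 0.2099, 0.2313]
tcp_rot: [-3.071, -0.652, 0.001]
wrist_force: [-0.4, -1.2, -0.2]
width: 0.998
grip_force: 0.0
```

>>> play_rows --moves '[[[0,0,-0.24,0,0,0,85],[0,0,-0.24,0,0,0,85],[0,0,-0.24,0,0,0,85],[0,0,-0.24,0,0,0,85],[0,0,-0.24,0,0,0,85]]]'

```text
time: 3.17
tool_pos: [0.5361, 0.2049, 0.2312]
tcp_rot: [2.74, 1.535, -0.002]
wrist_force: [0.3, 0.2, 0.1]
width: 0.994
grip_force: 0.0
```

>>> play_rows --moves '[[[0,0,-0.24,0,0,0,85],[0,0,-0.24,0,0,0,85],[0,0,-0.24,0,0,0,85],[0,0,-0.24,0,0,0,85],[0,0,-0.24,0,0,0,85]]]'

```text
time: 3.58
tool_pos: [0.5361, 0.2048, 0.2313]
tcp_rot: [2.165, 2.277, -0.002]
wrist_force: [0.4, 0.2, 0.3]
width: 0.997
grip_force: 0.0
```

>>> play_rows --moves '[[[0,0,-0.24,0,0,0,85],[0,0,-0.24,0,0,0,85],[0,0,-0.24,0,0,0,85],[0,0,-0.24,0,0,0,85],[0,0,-0.24,0,0,0,85]]]'

```text
time: 4.0
tool_pos: [0.5361, 0.2048, 0.2312]
tcp_rot: [-1.395, -2.814, 0.002]
wrist_force: [0.2, 0.4, 0.6]
width: 0.992
grip_force: 0.0
```

>>> play_rows --moves '[[[0,0,-0.09,0,0,0,85],[0,0,0,0,0,0,85]]]'

```text
time: 4.17
tool_pos: [0.5362, 0.205, 0.2312]
tcp_rot: [-1.338, -2.842, 0.002]
wrist_force: [-0.3, -0.2, 0.4]
width: 0.997
grip_force: 0.0
```

```bash
python3 - <<'E'
from h import *
plan([.5368,.2063,.037],.69)
E
```

```text
t 4.1667 pos [0.5362 0.205  0.2312] q [ 3.220e-01  7.500e-02  1.824e+00 -1.000e-03  1.244e+00 -3.680e-01] w 0.997
tool x [-0.637  0.771 -0.   ] y [ 0.771  0.637 -0.001] z [-0.001 -0.001 -1.   ]
shift units [0.007 0.015 1.942]
yaw y now 0.69 turn ccw -0.0 -> az units total 0.001
```

>>> play_rows --moves '[[[0,0,0,0.007,0.015,0.3,70],[0,0,0,0,0,0.35,70],[0,0,0,0,0,0.35,70],[0,0,0,0,0,0.35,70],[0,0,0,0,0,0.2,70]]]'

```text
time: 4.58
tool_pos: [0.5346, 0.2061, 0.0723]
tcp_rot: [-1.34, -2.837, 0.007]
wrist_force: [0.2, -1.2, -0.9]
width: 0.818
grip_force: 0.0
```

>>> play_rows --moves '[[[0,0,0,0,0,0.2,70],[0,0,0,0,0,0.1,70],[0,0,0,0,0,0.09,70],[0,0,0,0,0,0,70]]]'

```text
time: 4.92
tool_pos: [0.5366, 0.2074, 0.0359]
tcp_rot: [-1.339, -2.84, 0.003]
wrist_force: [-1.1, 0.4, -0.1]
width: 0.819
grip_force: 0.0
```

>>> play_rows --moves '[[[0,0,0,0,0,0,30],[0,0,0,0,0,0,30],[0,0,0,0,0,0,30],[0,0,0,0,0,0,30],[0,0,0,0,0,0,30]]]' --newtons 50

```text
time: 5.33
tool_pos: [0.536, 0.2065, 0.0389]
tcp_rot: [-1.336, -2.841, 0.008]
wrist_force: [-8.1, -7.2, 8.0]
width: 0.57
grip_force: 51.8
```

>>> play_rows --moves '[[[0,0,0,0,0,0,30],[0,0,0,0,0,0,30],[0,0,0,0,0,0,30],[0,0,0,0,0,0,30]]]'

```text
time: 5.67
tool_pos: [0.536, 0.2065, 0.0389]
tcp_rot: [-1.336, -2.841, 0.008]
wrist_force: [-8.4, -7.3, 8.2]
width: 0.571
grip_force: 51.8
```

```bash
python3 - <<'E'
from h import *
plan([.5368,.2063,.037],.69); print(bot.read_state()["wrist_force"],bot.read_state()["grip_force"])
E
```

```text
t 5.6667 pos [0.536  0.2065 0.0389] q [ 0.326  0.272  1.982 -0.003  0.893 -0.364] w 0.571
tool x [-0.638  0.77  -0.   ] y [ 0.77   0.638 -0.005] z [-0.004 -0.003 -1.   ]
shift units [-0.006  0.005  0.019]
yaw y now 0.692 turn ccw -0.002 -> az units total 0.003
[-8.36735651 -7.30419157  8.18420039] 51.75501108169556
```

>>> play_rows --moves '[[[0,0,0,0,-0.007,-0.008,30],[0,0,-0.1,0,0,0,30],[0,0,-0.2,0,0,0,30],[0,0,-0.2,0,0,0,30],[0,0,-0.2,0,0,0,30]]]'

```text
time: 6.08
tool_pos: [0.5364, 0.2069, 0.039]
tcp_rot: [-0.815, -3.033, 0.003]
wrist_force: [-3.5, -3.2, 0.2]
width: 0.568
grip_force: 52.8
```

```bash
python3 - <<'E'
from h import *
plan([.536,.2065,.038],2.335); print(bot.read_state()["wrist_force"],bot.read_state()["torque"],bot.read_state()["grip_force"])
E
```

```text
t 6.0833 pos [0.5364 0.2069 0.039 ] q [ 3.260e-01  2.710e-01  1.983e+00 -1.000e-03  8.900e-01 -7.190e-01] w 0.568
tool x [-0.865  0.501  0.001] y [ 0.501  0.865 -0.002] z [-0.002 -0.002 -1.   ]
shift units [ 0.002 -0.006  0.01 ]
yaw y now 1.046 turn ccw 1.289 -> az units total -2.578
[-3.54822403 -3.15938716  0.22455633] [-0.58774771  0.55915406 -0.0836068 ] 52.753692269325256
```

>>> play_rows --moves '[[[0,0,-0.2,0,0,0,30],[0,0,-0.2,0,0,0,30],[0,0,-0.2,0,0,0,30],[0,0,-0.2,0,0,0,30],[0,0,-0.2,0,0,0,30]]]'

```text
time: 6.5
tool_pos: [0.5367, 0.2079, 0.039]
tcp_rot: [-0.04, -3.14, 0.0]
wrist_force: [-2.9, -0.2, -1.1]
width: 0.568
grip_force: 52.6
```

>>> play_rows --moves '[[[0,0,-0.2,0,0,0,30],[0,0,-0.2,0,0,0,30],[0,0,-0.2,0,0,0,30],[0,0,-0.2,0,0,0,30],[0,0,-0.2,0,0,0,30]]]'

```text
time: 6.92
tool_pos: [0.5366, 0.2088, 0.039]
tcp_rot: [0.738, -3.053, -0.002]
wrist_force: [-4.0, 3.0, -1.6]
width: 0.569
grip_force: 52.6
```

>>> play_rows --moves '[[[0,0,-0.2,0,0,0,30],[0,0,-0.2,0,0,0,30],[0,0,-0.19,0,0,0,30],[0,0,0,0,0,0,30],[0,0,0,0,0,0,30]]]'

```text
time: 7.33
tool_pos: [0.5363, 0.2092, 0.039]
tcp_rot: [1.172, -2.914, -0.003]
wrist_force: [-4.9, 4.8, -1.5]
width: 0.57
grip_force: 52.7
```

```bash
cat > pt.py <<'E'
from h import *
plan([.536,.2065,.038],2.337); print(bot.read_state()["wrist_force"],bot.read_state()["grip_force"])
for n,z in(("top",.029),("side",.029)):
    c=vision.read_camera(n); D={}
    X=np.array([.69,.085,.03]); 
    for k,lo,hi in(("red",(0,150,60),(6,255,255)),("blue",(105,120,60),(130,255,255)),("yel",(20,150,90),(35,255,255))):
        best=[]
        for q in cv2.findContours(mask(c,lo,hi),0,1)[0]:
            M=np.zeros((420,560),np.uint8); cv2.drawContours(M,[q],-1,255,-1); v,u=np.nonzero(M)
            p=cast(c,(u.mean(),v.mean()),z)[0]
            if np.linalg.norm(p-X)<.075 and len(u)>8: best.append((len(u),p.round(4)))
        if best: D[k]=max(best,key=lambda t:t[0]); print(n,k,D[k])
    if "yel" in D and "red" in D:
        d=D["red"][1]-D["yel"][1]; print("red-ptr along y mm",1000*(d[0]*.067+d[1]*.998))
save(c,"s1")
E
python3 pt.py
```

```text
t 7.3333 pos [0.5363 0.2092 0.039 ] q [ 0.327  0.271  1.983  0.003  0.889 -2.01 ] w 0.57
tool x [-0.721 -0.693 -0.   ] y [-0.693  0.721  0.002] z [-0.001  0.002 -1.   ]
shift units [ 0.021 -0.018  0.01 ]
yaw y now 2.336 turn ccw 0.001 -> az units total -0.002
[-4.87258877  4.80974698 -1.47399014] 52.69942224025726
top red (66, array([0.7051, 0.1048, 0.029 ]))
top blue (50, array([0.6996, 0.0319, 0.029 ]))
top yel (38, array([0.6731, 0.107 , 0.029 ]))
red-ptr along y mm -0.0515999999999993
side red (62, array([0.7072, 0.1063, 0.029 ]))
side blue (53, array([0.7021, 0.0332, 0.029 ]))
side yel (34, array([0.674 , 0.1072, 0.029 ]))
red-ptr along y mm 1.3262000000000027
```

>>> play_rows --moves '[[[0,0,0,0,0,0,70],[0,0,0,0,0,0,70],[0,0,0,0,0,0,70],[0,0,0,0,0,0,70],[0,0,0,0,0,-0.15,70]]]'

```text
time: 7.85
tool_pos: [0.5356, 0.2071, 0.0511]
tcp_rot: [1.171, -2.911, -0.0]
wrist_force: [-0.2, 0.1, -0.8]
width: 0.819
grip_force: 0.0
```

>>> play_rows --moves '[[[0,0,0,0,0,-0.3,70],[0,0,0,0,0,-0.4,70],[0,0,0,0,0,-0.4,70],[0,0,0,0,0,-0.4,70],[0,0,0,0,0,-0.3,70]]]'

```text
time: 8.27
tool_pos: [0.5387, 0.2082, 0.2377]
tcp_rot: [-1.17, 2.91, -0.001]
wrist_force: [1.4, -0.1, 0.3]
width: 0.818
grip_force: 0.0
```

>>> play_rows --moves '[[[0,0,0,0.156,-0.347,0,70],[0,0,0,0.156,-0.347,0,70],[0,0,0,0.156,-0.347,0,70],[0,0,0,0.156,-0.347,0,70],[0,0,0,0.156,-0.347,0,70]]]'

```text
time: 8.68
tool_pos: [0.6019, 0.027, 0.234]
tcp_rot: [-1.173, 2.913, -0.001]
wrist_force: [0.6, 0.2, -0.6]
width: 0.82
grip_force: 0.0
```

>>> play_rows --moves '[[[0,0,0.24,0,0,0,70],[0,0,0.24,0,0,0,70],[0,0,0.24,0,0,0,70],[0,0,0.24,0,0,0,70],[0,0,0.24,0,0,0,70]]]'

```text
time: 9.1
tool_pos: [0.6016, 0.0282, 0.2335]
tcp_rot: [-0.248, 3.131, -0.0]
wrist_force: [-0.1, -0.3, 0.1]
width: 0.819
grip_force: 0.0
```

>>> play_rows --moves '[[[0,0,0.24,0,0,0,70],[0,0,0.24,0,0,0,70],[0,0,0.24,0,0,0,70],[0,0,0.24,0,0,0,70],[0,0,0.24,0,0,0,70]]]'

```text
time: 9.52
tool_pos: [0.6015, 0.0285, 0.2336]
tcp_rot: [0.687, 3.065, 0.0]
wrist_force: [0.3, -0.5, -0.1]
width: 0.817
grip_force: 0.0
```

>>> play_rows --moves '[[[0,0,0.24,0,0,0,70],[0,0,0.24,0,0,0,70],[0,0,0.24,0,0,0,70],[0,0,0.24,0,0,0,70],[0,0,0.24,0,0,0,70]]]'

```text
time: 9.93
tool_pos: [0.6015, 0.0285, 0.2336]
tcp_rot: [1.562, 2.725, 0.0]
wrist_force: [0.3, -0.1, -0.2]
width: 0.818
grip_force: 0.0
```

>>> play_rows --moves '[[[0,0,0.24,0,0,0,70],[0,0,0.24,0,0,0,70],[0,0,0.24,0,0,0,70],[0,0,0.24,0,0,0,70],[0,0,0.24,0,0,0,70]]]'

```text
time: 10.35
tool_pos: [0.6015, 0.0286, 0.2336]
tcp_rot: [2.298, 2.142, 0.001]
wrist_force: [-0.5, 0.2, 0.1]
width: 0.815
grip_force: 0.0
```

>>> play_rows --moves '[[[0,0,0,0,0,0,70],[0,0,0,0,0,0,70]]]'

```text
time: 10.52
tool_pos: [0.6015, 0.0286, 0.2335]
tcp_rot: [2.288, 2.152, 0.001]
wrist_force: [-0.1, -1.3, 0.9]
width: 0.819
grip_force: 0.0
```

```bash
python3 - <<'E'
from h import *
c=vision.read_camera("wrist")
uv={}
for n,lo,hi,z in(("red",(0,150,60),(6,255,255),.029),("blue",(105,120,60),(130,255,255),.029),("yel",(20,150,90),(35,255,255),.029),("orange",(5,180,120),(18,255,255),.0745),("green",(50,120,50),(75,255,255),.02)):
    for k in cv2.findContours(mask(c,lo,hi),0,1)[0]:
        if cv2.contourArea(k)>60: M=cv2.moments(k);u=(M['m10']/M['m00'],M['m01']/M['m00']);print(n,cv2.contourArea(k),np.round(u,1),fcast(c,u,z)[0].round(4)); uv[n]=u
plan([.6,.03,.23],-.067)
save(c,"w2"); u,v=map(int,uv["yel"]); v0=max(v-70,0);u0=max(u-80,0)
cv2.imwrite("pics/w2c.png",cv2.resize(c["image"][v0:v0+130,u0:u0+160,::-1],None,fx=4,fy=4,interpolation=2)); print(u0,v0)
E
```

```text
red 447.0 [477.7 279.7] [ 0.8604 -0.1179  0.029 ]
red 375.0 [377.9 110.8] [0.7061 0.1048 0.029 ]
red 19820.0 [503.  117.8] [0.8752 0.1017 0.029 ]
blue 357.0 [375.  175.9] [0.7014 0.0327 0.029 ]
yel 220.5 [347.9 109.1] [0.6728 0.107  0.029 ]
yel 867.0 [490.7 125.2] [0.8552 0.0915 0.029 ]
orange 457.0 [189.1 254.3] [ 0.4965 -0.0293  0.0745]
orange 926.0 [517.1  84.1] [0.8621 0.1408 0.0745]
green 350.5 [194.4 154.2] [0.501  0.0685 0.02  ]
green 925.0 [499.6 111.1] [0.8764 0.11   0.02  ]
t 10.5667 pos [0.6014 0.0287 0.2334] q [ 0.006  0.126  1.764 -0.     1.252  0.067] w 0.818
tool x [ 0.061  0.998 -0.   ] y [ 0.998 -0.061  0.001] z [ 0.001 -0.    -1.   ]
shift units [ 0.012 -0.015  0.034]
yaw y now -0.061 turn ccw -0.006 -> az units total 0.012
410 55
```

View pics/w2c.png

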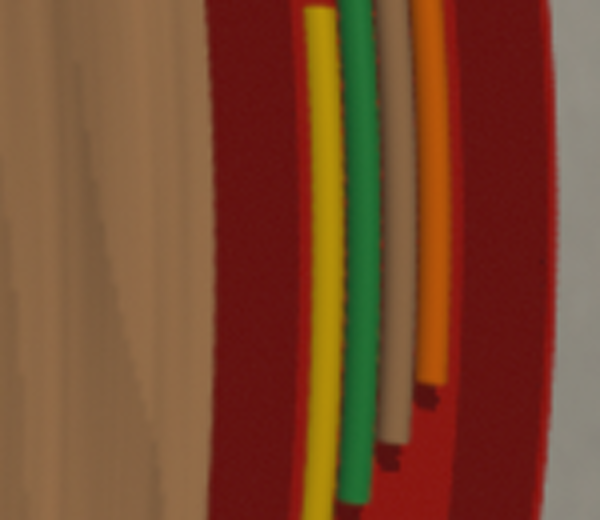

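The crop caught the pencil tray by mistake; the wrist measurement itself puts the pointer (348,109) within 0.1 mm of the red clip's middle line (378,111) in board y. Now the lock.

>>> play_rows --moves '[[[0,0,0,-0.235,-0.343,0,70],[0,0,0,-0.235,-0.343,0,70],[0,0,0.012,-0.235,-0.343,0,70],[0,0,0,0,0,0.2,70],[0,0,0,0,0,0.3,70]]]'

```text
time: 10.98
tool_pos: [0.4957, -0.0364, 0.1869]
tcp_rot: [2.292, 2.138, 0.009]
wrist_force: [0.9, -0.2, 0.1]
width: 0.818
grip_force: 0.0
```

>>> play_rows --moves '[[[0,0,0,0,0,0.3,70],[0,0,0,0,0,0.2,70],[0,0,0,0,0,0,70],[0,0,0,0,0,0,70]]]'

```text
time: 11.32
tool_pos: [0.493, -0.0349, 0.1323]
tcp_rot: [-2.295, -2.143, 0.003]
wrist_force: [-0.1, 0.3, 0.7]
width: 0.818
grip_force: 0.0
```

```bash
python3 - <<'E'
from h import *
plan([.4945,-.0355,.046],-.067)
c=vision.read_camera("side")
q=mask(c,(5,180,120),(18,255,255)); n,l,st,ce=cv2.connectedComponentsWithStats(q)
for i in range(1,n):
    if st[i,4]>30: print(st[i],ce[i].round(1),cast(c,ce[i],.0745)[0].round(4))
cv2.imwrite("pics/s2.png",cv2.resize(c["image"][170:300,200:360,::-1],None,fx=4,fy=4,interpolation=2))
E
```

```text
t 11.3167 pos [ 0.493  -0.0349  0.1323] q [-0.121  0.009  2.084 -0.     1.051 -0.053] w 0.818
tool x [0.068 0.998 0.   ] y [ 0.998 -0.068 -0.003] z [-0.003  0.    -1.   ]
shift units [-0.005  0.017  0.863]
yaw y now -0.069 turn ccw 0.002 -> az units total -0.003
[298 204  11  13 116] [302.3 209.8] [ 0.491  -0.023   0.0745]
[124 210  36  50 308] [141.2 234.9] [0.8793 0.1976 0.0745]
```

View pics/s2.png

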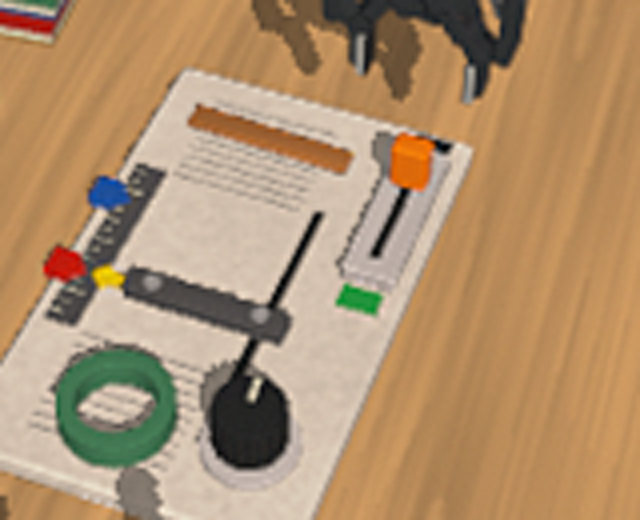

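The side view shows the grip (412,160 in the crop) near the black end, jaws above it, and the yellow pointer lined up with the red clip. Descend and grasp.

>>> play_rows --moves '[[[0,0,0,0,0.015,0.3,70],[0,0,0,0,0,0.25,70],[0,0,0,0,0,0.15,70],[0,0,0,0,0,0.1,70],[0,0,0,0,0,0.06,70]]]'

```text
time: 11.78
tool_pos: [0.4966, -0.0351, 0.0476]
tcp_rot: [2.296, 2.142, 0.001]
wrist_force: [0.1, -0.4, -0.6]
width: 0.817
grip_force: 0.0
```

>>> play_rows --moves '[[[0,0,0,0,0,0,70],[0,0,0,0,0,0,15],[0,0,0,0,0,0,15],[0,0,0,0,0,0,15],[0,0,0,0,0,0,15]]]' --newtons 25

```text
time: 12.2
tool_pos: [0.4942, -0.035, 0.0483]
tcp_rot: [-2.296, -2.141, 0.004]
wrist_force: [-7.3, 0.9, 9.3]
width: 0.32
grip_force: 27.6
```

>>> play_rows --moves '[[[0,0,0,0,0,0,15],[0,0,0,0,0,0,15],[0,0,0,0,0,0,15],[0,0,0,0,0,0,15],[0,0,0,0,0,0,15]]]'

```text
time: 12.62
tool_pos: [0.4942, -0.0349, 0.0482]
tcp_rot: [-2.296, -2.141, 0.003]
wrist_force: [-6.1, 0.0, 9.3]
width: 0.322
grip_force: 27.5
```

```bash
python3 - <<'E'
from h import *
plan([.4945,-.0355,.046],-.067); print(bot.read_state()["wrist_force"],bot.read_state()["grip_force"])
E
```

```text
t 12.6167 pos [ 0.4942 -0.0349  0.0482] q [-0.121  0.122  2.145 -0.     0.878 -0.051] w 0.322
tool x [ 0.07   0.998 -0.   ] y [ 0.998 -0.07  -0.003] z [-0.003  0.    -1.   ]
shift units [-0.006  0.004  0.022]
yaw y now -0.07 turn ccw 0.003 -> az units total -0.005
[-6.05672225  0.03123309  9.28712585] 27.50502973794937
```

>>> play_rows --moves '[[[0,0,0,0,-0.008,-0.01,15],[0,0,0,0.15,0,0,15],[0,0,0,0.15,0,0,15],[0,0,0,0.15,0,0,15],[0,0,0,0.1,0,0,15]]]'

```text
time: 13.03
tool_pos: [0.4977, 0.0205, 0.0483]
tcp_rot: [-2.297, -2.142, 0.002]
wrist_force: [-4.6, -2.0, 4.0]
width: 0.322
grip_force: 26.8
```

>>> play_rows --moves '[[[0,0,0,0.04,0,0,15],[0,0,0,0.03,0,0,15],[0,0,0,0.02,0,0,15],[0,0,0,0,0,0,15]]]'

```text
time: 13.37
tool_pos: [0.4983, 0.0292, 0.0483]
tcp_rot: [-2.296, -2.142, 0.002]
wrist_force: [-5.9, 0.4, 4.7]
width: 0.322
grip_force: 27.1
```

>>> play_rows --moves '[[[0,0,0,0.02,0,0,15],[0,0,0,0.01,0,0,15],[0,0,0,0,0,0,15]]]'

```text
time: 13.62
tool_pos: [0.4985, 0.0318, 0.0483]
tcp_rot: [-2.296, -2.142, 0.002]
wrist_force: [-5.6, -0.5, 5.4]
width: 0.325
grip_force: 27.1
```

>>> play_rows --moves '[[[0,0,0,0.02,0,0,15],[0,0,0,0,0,0,15]]]'

```text
time: 13.78
tool_pos: [0.4986, 0.0336, 0.0483]
tcp_rot: [-2.297, -2.142, 0.003]
wrist_force: [-6.4, -1.2, 5.7]
width: 0.323
grip_force: 27.1
```

>>> play_rows --moves '[[[0,0,0,0.02,0,0,15],[0,0,0,0,0,0,15]]]'

```text
time: 13.95
tool_pos: [0.4986, 0.0338, 0.0483]
tcp_rot: [2.295, 2.144, -0.007]
wrist_force: [-6.5, -8.6, 5.6]
width: 0.32
grip_force: 27.2
```

>>> play_rows --moves '[[[0,0,0,0.015,0,0,15],[0,0,0,0,0,0,15],[0,0,0,0,0,0,15]]]'

```text
time: 14.2
tool_pos: [0.4986, 0.034, 0.0482]
tcp_rot: [2.294, 2.143, -0.009]
wrist_force: [-7.3, -13.4, 6.5]
width: 0.321
grip_force: 27.2
```

>>> play_rows --moves '[[[0,0,0,0,0,0,65],[0,0,0,0,0,0,65],[0,0,0,0,0,0,65],[0,0,0,0,0,0,65],[0,0,0,0,0,-0.1,65]]]'

```text
time: 14.62
tool_pos: [0.4984, 0.0376, 0.0567]
tcp_rot: [-2.296, -2.141, 0.004]
wrist_force: [-0.3, -0.8, -0.5]
width: 0.766
grip_force: 0.0
```

>>> play_rows --moves '[[[0,0,0,0,0,-0.25,65],[0,0,0,0,0,-0.35,65],[0,0,0,0,0,-0.35,65],[0,0,0,0,0,-0.35,65],[0,0,0,0,0,-0.3,65]]]'

```text
time: 15.03
tool_pos: [0.5004, 0.0377, 0.2216]
tcp_rot: [2.296, 2.142, 0.004]
wrist_force: [1.1, -0.1, -0.1]
width: 0.762
grip_force: 0.0
```

>>> play_rows --moves '[[[0,0,0,-0.1,0.35,0,65],[0,0,0,-0.1,0.35,0,65],[0,0,0,-0.1,0.35,0,65],[0,0,0,0,0,0,65],[0,0,0,0,0,0,65]]]'

```text
time: 15.45
tool_pos: [0.6037, -0.0003, 0.2181]
tcp_rot: [-2.298, -2.141, 0.0]
wrist_force: [-0.4, 0.1, -0.8]
width: 0.762
grip_force: 0.0
```

```bash
python3 - <<'E'
from h import *
c=vision.read_camera("wrist"); D={}
for n,lo,hi,z in(("red",(0,150,60),(6,255,255),.029),("blue",(105,120,60),(130,255,255),.029),("yel",(20,150,90),(35,255,255),.029),("orange",(5,180,120),(18,255,255),.0745),("green",(50,120,50),(75,255,255),.02)):
    for k in cv2.findContours(mask(c,lo,hi),0,1)[0]:
        if cv2.contourArea(k)>60:
            M=cv2.moments(k);u=(M['m10']/M['m00'],M['m01']/M['m00']);p=fcast(c,u,z)[0]
            if p[0]<.8: print(n,np.round(u,1),p.round(4)); D[n]=p
d=D["red"]-D["yel"]; print("err mm",1000*(d[0]*.067+d[1]*.998))
plan([.6,.03,.23],-.067)
cv2.imwrite("pics/w3.png",c["image"][:,:,::-1])
E
```

```text
red [377.5  82.3] [0.7057 0.1048 0.029 ]
blue [376.1 151. ] [0.7009 0.0326 0.029 ]
yel [346.2  80.4] [0.6727 0.1071 0.029 ]
orange [171.7 172.3] [0.4998 0.0325 0.0745]
green [185.  130.5] [0.5004 0.0687 0.02  ]
err mm -0.11786132268437827
t 15.5 pos [6.025e-01 2.000e-04 2.180e-01] q [-0.041  0.137  1.779  0.     1.226  0.029] w 0.764
tool x [0.07  0.998 0.   ] y [ 0.998 -0.07  -0.001] z [-0.001  0.    -1.   ]
shift units [ 0.296 -0.046 -0.12 ]
yaw y now -0.07 turn ccw 0.003 -> az units total -0.007
```

View pics/w3.png

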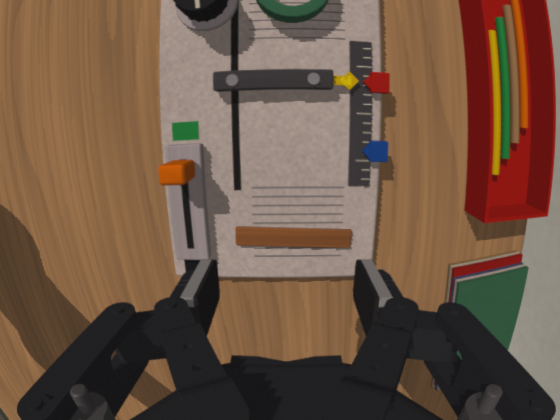

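The view shows the yellow pointer tip (357,81) facing the red clip's point (365,82), and the orange grip (177,172) at the green end. Everything else is undisturbed, so I hand it in.

```bash
python3 -c "
from workcell import bot
print(bot.finish_job())"
```

```text
the job is handed in; nothing more can be done
None
```

The guide is set: its pointer measured about 0.1 mm from the red clip's middle line. The orange lock is against its stop at the green end, and the job was handed in at about 15.5 s; no verdict was returned.

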